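Clear the mouse and draw out the pen tray of a desk riser

ROBOT

A 6-joint arm with a two-finger parallel gripper is mounted at the origin on the work surface. World frame = base frame: x ahead of the robot, y to its left, z up, the work surface at z = 0. Lengths are in m, angles in rad, forces in N, time in s.
With the tool pointing down it reaches from about 0.35 to 0.975 m from the base axis. Payload 17.4 kg.
Tool frame: the origin (TCP) lies midway between the tips of the shut fingers; the grasp point (between the pads) lies grip_depth behind it (grip_depth is the distance from the TCP to the grasp point, in m); y points along the fingers, x is the direction in which the jaws open and shut, and the axes are right-handed (so a half turn about y gives the same grasp; the last joint's range is limited). The gripper opens to 85 mm and grips with 20 to 120 N. Pads are 22 mm wide; open, the fingers measure 114 mm over their backs; the gripper's body (76 mm by 85 mm) begins 54 mm behind the grasp point. The pads swing forward as they close: fully open they stand 13 mm farther back than shut.
Start: joints at [-1.325, 0.116, 1.442, -0, 1.584, -0.038], TCP at [0.189, -0.648, 0.231] pointing down, gripper open.
Joint ranges: [-2.83, 2.83], [-0.83, 2.19], [0.07, 2.5], [-1.14, 4.28], [0.01, 3], [-2.97, 2.97]. Speed limits (rad/s): [1.89, 1.89, 2.22, 3.14, 3.14, 3.14].

INTERFACE

Orientations are given as a 3x3 rotation matrix whose columns are the frame's x, y, z axes.
In Python, from rig import * gives the robot as it stands.
- The arm moves only by the shell command python3 -m pendant 'ROWS' [FORCE]. ROWS is JSON, a list of rows, each a list of 3 entries, a list of its own where there are three numbers: the shift along the tool's x, y, z in cm, then the turn, a rotation vector about the tool's x, y, z in degrees, then the closure, from 0 (fully open) to 1 (shut). In form: [[[dx, dy, dz], [wx, wy, wz], claw], ...]. A call has 1 to 5 rows; each row shifts and turns the commanded pose from where the row before left it, along the tool's axes as they then stand; what a row does not reach is not made up. A row lasts 1/8 s, in which the tool goes at most 62.5 mm and 10.7 degrees, less where a joint would pass 70% of its speed; a pose out of reach is approached as far as the arm can. A call with a gripper value outside its range is refused whole. The fingers move at their own pace and stop on an object; FORCE is the grip in N (left out, the last holds). Time passes only in rows, so rows that do not move let the fingers close. It gives the time, the measured TCP pose, the force and the opening at its end, in the units of the state.
- read_state(): the state, without advancing time (a new reading comes with each control period).
- snapshot(name): name is "scene" or "top" or "wrist"; returns a dict with "frame" (480x640x3 uint8, blue, green, red), "mtx" (3x3 intrinsics, pixels), "dist" ([k1, k2, p1, p2, k3] as OpenCV has them; the pictures are not rectified), "extrinsics" (4x4, takes a point from camera to world coordinates); the wrist camera has in their place "T_tool_cam" (4x4, takes a point from camera to tool coordinates, whose origin is the TCP and whose axes are the tool frame's). Camera axes: x right, y down, z forward; pixel columns grow to the right and rows downward; lengths in m; the calibration is good to about 2 mm. A picture is of the moment at which its call begins: read the wrist's pose just before it. There is no depth.
- hand_in(): hands the job in, once; it reports no verdict.
The state is a dict: "clock": time; "joints": joint angles; "qvel": joint speeds; "joint_torque": joint torques, N m; "position": TCP position; "tcp_rot": TCP orientation; "contact_force": force on the tool from outside, world axes, zero at the start; "wrist_torque": the same for the moment, N m; "opening": finger opening in m.
Only numpy, scipy, OpenCV 4.12 (cv2) and the standard library are available. Lean on these libraries where they do the work, as an engineer would, in place of code of your own. Each camera call takes 0.05 s, during which the arm holds its last target. There are 200 camera calls.

TASK

Open the pen tray of the desk riser (the tray divided lengthwise, with pens in it): push the computer mouse that lies in front of it aside across the desk, out of the tray's way, then hook a fingertip behind the tray's front lip and draw the tray all the way out to its stop, without the tray running into the mouse. Do not pinch the lip or pick the mouse up, and leave the other tray, the stapler, the tape roll and the eraser where they are.

Things in the scene. Friction and masses are not known exactly. Their poses are not given: they have to be found in the camera images.
- riser_edge (a point): Middle of the upper front edge of the low fixed wooden riser, 82 mm above the desk. Riser board 580 wide (y) x 240 mm deep (from here to +x), underside at 66 mm, on three panels (ends, middle) making two bays centred at y = +140 and -140 mm: the pen tray is in either, the paper tray in the other. Books, a drive and the eraser lie on it, up to 115 mm above the desk.
- pen_tray (a joint): how far the pen tray is drawn out, in m: 0 = fully in, 0.140 = its stop. It slides along -x of the riser on friction runners (about 2 N, some damping), stays where it is left, and starts nearly shut (0 to 0.02).
- pen_tray_lip: Pen tray's front lip: upright steel wall 220 mm wide (y), 4 mm thick, moves with the tray. Origin: middle of its top edge, inner face, 52 mm above the desk; -x is the way out. Tray floor 36 mm below. Open middle compartment behind it, y -48 to 48 mm, between 3 mm dividers 12 mm below the lip's top; 10 mm pens outside them. Board edge 60 mm behind its inner face when shut.
- pen_tray_front: Wooden fascia on the outside of the pen tray's lip, 232 mm wide, 39 mm high, 9 mm thick, its lower edge 10 mm above the desk. Origin: middle of its upper rear edge, 4 mm in front of (-x) and 3 mm below the lip's origin; its outer face is at x = -9 mm. Same axes as the lip.
- paper_tray (a joint): how far the other tray is drawn out, in m, 0 = fully in; same construction, travel and direction as the pen tray.
- paper_tray_lip: front lip of the paper tray, same shape, size and origin as the pen tray's; this tray has no dividers and holds a stack of cards and a pad of notes just behind the lip.
- mouse: Black wireless mouse, loose, 104 mm long (its x), 60 mm wide (its y), 34 mm high, sides rounded, widest 12 mm above the desk, about 90 g. It starts flat on the desk, its centre 105 to 125 mm in front of the shut pen tray's fascia and within 35 mm of the tray's centreline. Origin: centre of its underside.
- tape_roll: Roll of clear tape lying flat, 92 mm across, 24 mm high, loose on the desk in front of the other end of the riser. Origin: centre of its underside.
- stapler: Black stapler, loose on the desk in front of one end of the riser: 140 mm long (its y), 38 mm wide, about 52 mm high. Origin: centre of its underside.
- eraser: White eraser in a sleeve, 58 mm long (its y), 22 mm wide, 13 mm high, loose on the riser's board near its front edge. Origin: centre of its underside.
Mind the look-alikes: they are no part of the job. Leave any blue, orange or yellow look-alike of the mouse alone.

How it is judged:
By the outcome, as a careful person would: the job done as asked, in the order asked, and still so for the second after the job is handed in, with the robot touching nothing.
It also fails if it takes over 64 s, if anything falls off the work surface, if the arm or the gripper's body presses on something with over 40 N, if the wrist force passes 120 N, or if a joint passes its speed limit or range.

## Working session

There is one attempt and no reset: what is moved stays moved. The work goes in short steps, Python scripts to look and compute and a shell command to move; the robot and the scene stay as the last step left them, time stands still between calls to the robot, and variables do not carry over. Pictures are saved under pics/ and viewed, about 8 in all and at most 12, crops included, and the job is handed in when it is done.

```bash
mkdir -p pics; cat > h.py <<'E'
from rig import *
import numpy as np, cv2
def ray(s,uv,T=None):
    E=np.array(s["extrinsics"]) if T is None else T
    p=cv2.undistortPoints(np.array([[uv]],float),np.array(s["mtx"]),np.array(s["dist"]))[0,0]
    d=E[:3,:3]@np.array([p[0],p[1],1.]); return E[:3,3],d
def onz(s,uv,z,T=None):
    o,d=ray(s,uv,T); return o+d*(z-o[2])/d[2]
def proj(s,P):
    E=np.linalg.inv(np.array(s["extrinsics"]))
    return cv2.projectPoints(np.array(P,float).reshape(-1,1,3),cv2.Rodrigues(E[:3,:3])[0],E[:3,3],np.array(s["mtx"]),np.array(s["dist"]))[0][:,0]
E
python3 - <<'E'
from h import *
st=read_state(); print({k:np.round(v,3).tolist() for k,v in st.items()})
for n in("scene","top"):
    s=snapshot(n); cv2.imwrite(f"pics/{n}0.png",s["frame"]); print(n,np.round(s["extrinsics"],3).tolist())
E
```

```text
{'clock': 0.0, 'joints': [-1.325, 0.116, 1.442, 0.0, 1.584, -0.038], 'qvel': [0.001, 0.0, -0.001, 0.001, 0.001, -0.002], 'joint_torque': [-0.003, -73.199, -63.249, -0.0, 0.006, 0.0], 'position': [0.189, -0.648, 0.231], 'tcp_rot': [[0.28, -0.0, 0.96], [-0.96, 0.001, 0.28], [-0.001, -1.0, 0.0]], 'contact_force': [-0.216, -0.238, -0.056], 'wrist_torque': [-0.014, 0.028, -0.012], 'opening': 0.086}
scene [[0.482, 0.555, -0.678, 1.162], [0.876, -0.296, 0.381, -0.378], [0.011, -0.777, -0.629, 0.691], [0.0, 0.0, 0.0, 1.0]]
top [[-0.016, -0.978, 0.207, 0.214], [-1.0, 0.015, -0.009, 0.014], [0.005, -0.207, -0.978, 1.322], [0.0, 0.0, 0.0, 1.0]]
```

View pics/top0.png

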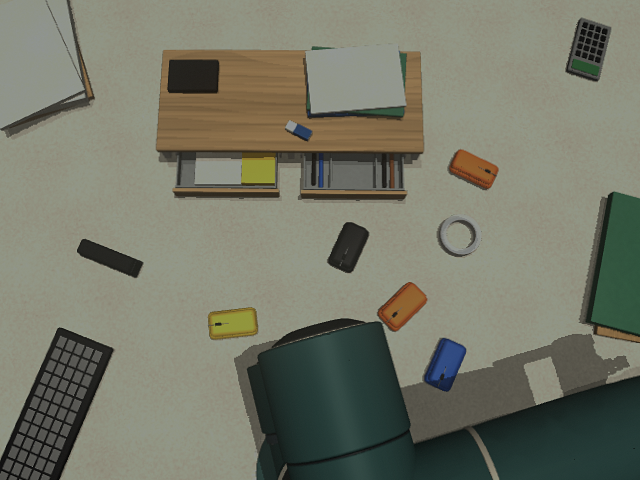

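View pics/scene0.png

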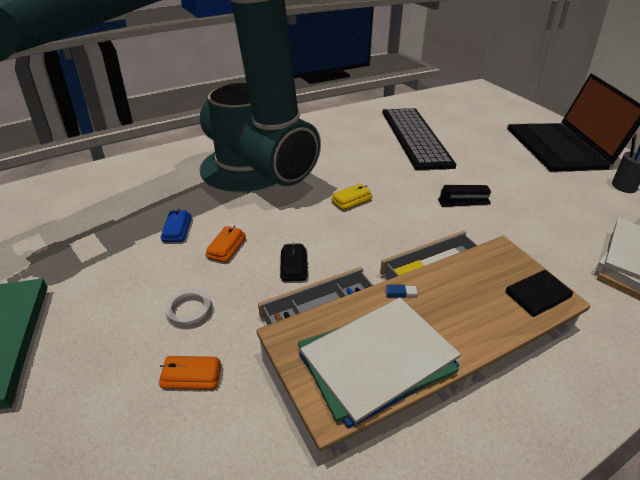

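The top view shows the pen tray, with its dividers, on the right (y<0). Its fascia runs from about (301,196) to (406,196). The black mouse is at (348,247), the tape at (459,236), and the orange and yellow look-alikes at (403,306) and (233,323). The scene view agrees. To the left (+y) of the mouse the desk is clear.

```bash
python3 - <<'E'
from h import *
s=snapshot("top"); f=s["frame"]
for n,uv,z in[("edgeL",(157,151),.082),("edgeR",(424,151),.082),("fasL",(301,197),.049),("fasR",(406,198),.049),("papL",(174,194),.049),("papR",(279,194),.049),("tape",(459,236),.012),("yel",(233,323),.015),("or",(403,306),.015),("or2",(474,169),.015),("stap",(110,258),.03),("blue",(446,364),.015)]:
    print(n,np.round(onz(s,uv,z),3))
g=f.max(2)<60; m=np.zeros_like(g); m[212:282,318:380]=g[212:282,318:380]
c=max(cv2.findContours(m.astype(np.uint8),0,2)[0],key=cv2.contourArea)
r=cv2.minAreaRect(c); print(r,[np.round(onz(s,tuple(p),.012),3).tolist() for p in cv2.boxPoints(r)],onz(s,r[0],.012))
x,y,w,h=280,140,180,130
cv2.imwrite("pics/crop1.png",cv2.resize(f[y:y+h,x:x+w],None,fx=4,fy=4,interpolation=cv2.INTER_CUBIC))
E
```

```text
edgeL [0.672 0.343 0.082]
edgeR [ 0.664 -0.232  0.082]
fasL [0.574 0.034 0.049]
fasR [ 0.568 -0.194  0.049]
papL [0.585 0.311 0.049]
papR [0.581 0.082 0.049]
tape [ 0.49  -0.313  0.012]
yel [0.307 0.183 0.015]
or [ 0.337 -0.181  0.015]
or2 [ 0.644 -0.357  0.015]
stap [0.449 0.45  0.03 ]
blue [ 0.213 -0.267  0.015]
((348.16339111328125, 246.729248046875), (26.88956642150879, 47.563106536865234), 24.775142669677734) [[0.435, -0.018, 0.012], [0.531, -0.064, 0.012], [0.505, -0.117, 0.012], [0.409, -0.07, 0.012]] [ 0.46956679 -0.06711425  0.012     ]
```

View pics/crop1.png

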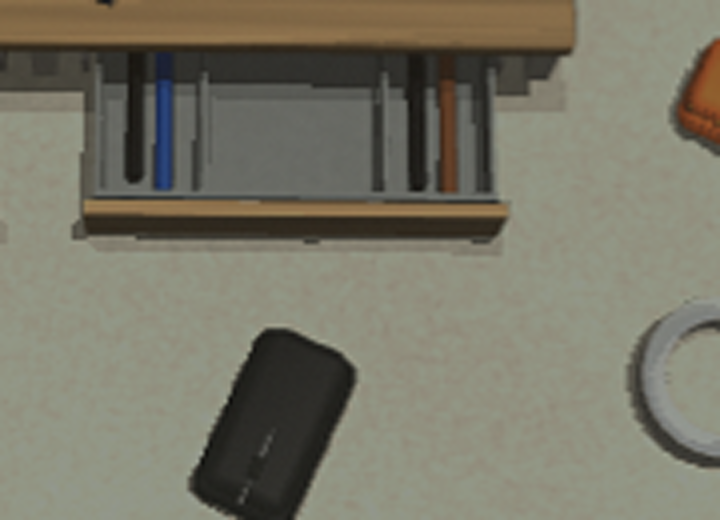

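Tray centre is about y=-0.080 with the lip's inner face near x=0.592. The mouse is at (0.469,-0.067), yaw about -26°. I'll push it in +y with half-open fingers, using both tips so the push stays stable. First I turn the tool so its x is world x, then go over to the mouse's right side.

```bash
python3 -c "
import rig;print(getattr(rig,'grip_depth',None))"
python3 -m pendant '[[[0,0,0],[0,-10.5,0],0.4],[[0,0,0],[0,-10.5,0],0.4],[[0,0,0],[0,-10.5,0],0.4],[[0,0,0],[0,-10.5,0],0.4],[[0,0,0],[0,-10.5,0],0.4]]' && python3 -m pendant '[[[0,0,0],[0,-10.5,0],0.4],[[0,0,0],[0,-10.5,0],0.4],[[0,0,0],[0,0,0],0.4]]' && python3 -m pendant '[[[2.8,0,4.8],[0,0,0],0.4],[[2.8,0,4.8],[0,0,0],0.4],[[2.8,0,4.8],[0,0,0],0.4],[[2.8,0,4.8],[0,0,0],0.4],[[2.8,0,4.8],[0,0,0],0.4]]'
```

```text
0.0187
clock: 0.78
position: [0.189, -0.6479, 0.2309]
tcp_rot: [[0.934, -0.0, 0.357], [-0.357, 0.001, 0.934], [-0.0, -1.0, 0.0]]
contact_force: [-0.2, -0.2, 0.5]
opening: 0.0508
clock: 1.15
position: [0.189, -0.6479, 0.231]
tcp_rot: [[1.0, -0.0, 0.005], [-0.005, 0.0, 1.0], [-0.0, -1.0, 0.0]]
contact_force: [0.2, 0.4, 0.2]
opening: 0.0512
clock: 1.78
position: [0.3306, -0.407, 0.2313]
tcp_rot: [[1.0, 0.0, 0.01], [-0.01, -0.0, 1.0], [0.0, -1.0, -0.0]]
contact_force: [-0.1, -0.1, -0.0]
opening: 0.0517
```

```bash
python3 -m pendant '[[[2.8,0,4.8],[0,0,0],0.4],[[2.8,0,4.8],[0,0,0],0.4],[[2.8,0,4.8],[0,0,0],0.4],[[2.8,0,4.8],[0,0,0],0.4],[[2.8,0,4.6],[0,0,0],0.4]]' && python3 -m pendant '[[[0,5,0],[0,0,0],0.4],[[0,5,0],[0,0,0],0.4],[[0,5,0],[0,0,0],0.4],[[0,4,0],[0,0,0],0.4],[[0,0,0],[0,0,0],0.4]]'
python3 - <<'E'
from h import *
s=snapshot("scene"); cv2.imwrite("pics/s2.png",s["frame"][170:410,120:440])
E
```

```text
clock: 2.4
position: [0.4716, -0.1694, 0.2315]
tcp_rot: [[1.0, 0.0, 0.01], [-0.01, -0.0, 1.0], [0.0, -1.0, -0.0]]
contact_force: [1.4, -1.3, -0.3]
opening: 0.0512
clock: 3.02
position: [0.4694, -0.1705, 0.0389]
tcp_rot: [[1.0, -0.005, 0.008], [-0.008, 0.002, 1.0], [-0.005, -1.0, 0.002]]
contact_force: [-0.0, 0.3, 0.5]
opening: 0.051
```

View pics/s2.png

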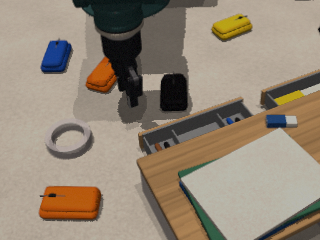

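The fingers are down on the right of the mouse with clear desk around them. Lowering the last bit, then pushing the first part.

```bash
python3 -m pendant '[[[0,2,0],[0,0,0],0.4],[[0,1,0],[0,0,0],0.4],[[0,0,2],[0,0,0],0.4],[[0,0,1.5],[0,0,0],0.4],[[0,0,1.5],[0,0,0],0.4]]' && python3 -m pendant '[[[0,0,1.5],[0,0,0],0.4],[[0,0,1.5],[0,0,0],0.4],[[0,0,1.5],[0,0,0],0.4],[[0,0,1.5],[0,0,0],0.4],[[0,0,1],[0,0,0],0.4]]'
python3 - <<'E'
from h import *
s=snapshot("top"); cv2.imwrite("pics/t3.png",cv2.resize(s["frame"][140:360,200:500],None,fx=2,fy=2))
E
```

```text
clock: 3.7
position: [0.4715, -0.12, 0.0121]
tcp_rot: [[1.0, 0.001, 0.004], [-0.004, -0.0, 1.0], [0.001, -1.0, -0.0]]
contact_force: [-0.2, -1.3, 0.3]
opening: 0.051
clock: 4.32
position: [0.4715, -0.0502, 0.0113]
tcp_rot: [[1.0, -0.0, 0.004], [-0.004, 0.0, 1.0], [-0.0, -1.0, 0.0]]
contact_force: [0.2, -1.6, 1.1]
opening: 0.051
```

View pics/t3.png

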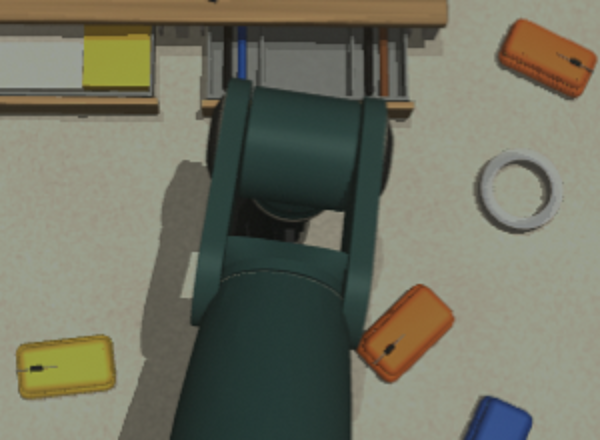

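From above the arm hides the mouse. Nothing else has moved and the force is about 1.6 N in -y, which is steady pushing. I continue and check with the scene camera.

```bash
python3 -m pendant '[[[0,0,1.5],[0,0,0],0.4],[[0,0,1.5],[0,0,0],0.4],[[0,0,1.5],[0,0,0],0.4],[[0,0,1.5],[0,0,0],0.4],[[0,0,1],[0,0,0],0.4]]'
python3 - <<'E'
from h import *
s=snapshot("scene"); cv2.imwrite("pics/s4.png",cv2.resize(s["frame"][150:390,140:500],None,fx=2,fy=2))
E
```

```text
clock: 5.0
position: [0.4718, 0.0199, 0.0113]
tcp_rot: [[1.0, -0.0, 0.004], [-0.004, 0.0, 1.0], [-0.0, -1.0, 0.0]]
contact_force: [-0.0, -0.6, 0.1]
opening: 0.0514
```

View pics/s4.png

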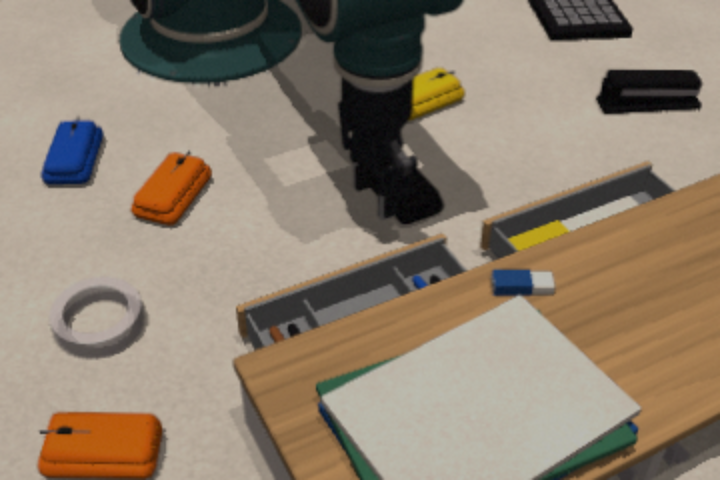

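The mouse at about (410,197) in the crop lies along the fingers, well clear of the trays. I push another 8 cm, then back off 4 cm and rise.

```bash
python3 -m pendant '[[[0,0,1.5],[0,0,0],0.4],[[0,0,1.5],[0,0,0],0.4],[[0,0,1.5],[0,0,0],0.4],[[0,0,1.5],[0,0,0],0.4],[[0,0,1.5],[0,0,0],0.4]]' && python3 -m pendant '[[[0,0,0.5],[0,0,0],0.4],[[0,0,-1.5],[0,0,0],0.4],[[0,0,-3],[0,0,0],0.4],[[0,-4,0],[0,0,0],1],[[0,-5,0],[0,0,0],1]]' && python3 -m pendant '[[[0,-5,-4],[0,0,0],1],[[0,0,-5],[0,0,0],1],[[0,0,-5],[0,0,0],1],[[0,0,0],[0,0,0],1]]'
python3 - <<'E'
from h import *
s=snapshot("scene"); cv2.imwrite("pics/s5.png",cv2.resize(s["frame"][150:390,140:500],None,fx=2,fy=2))
s=snapshot("top"); cv2.imwrite("pics/t5.png",cv2.resize(s["frame"][140:360,200:500],None,fx=2,fy=2))
E
```

```text
clock: 5.68
position: [0.4721, 0.0949, 0.0113]
tcp_rot: [[1.0, 0.0, 0.004], [-0.004, -0.0, 1.0], [0.0, -1.0, -0.0]]
contact_force: [0.2, 0.3, -0.3]
opening: 0.051
clock: 6.3
position: [0.4712, 0.0522, 0.1015]
tcp_rot: [[1.0, -0.002, 0.006], [-0.006, -0.0, 1.0], [-0.002, -1.0, -0.0]]
contact_force: [0.9, 0.5, 1.9]
opening: 0.0156
clock: 6.8
position: [0.4707, -0.0888, 0.1501]
tcp_rot: [[1.0, -0.0, 0.009], [-0.009, -0.001, 1.0], [-0.0, -1.0, -0.001]]
contact_force: [-0.4, 0.2, -0.2]
opening: -0.0001
```

View pics/s5.png

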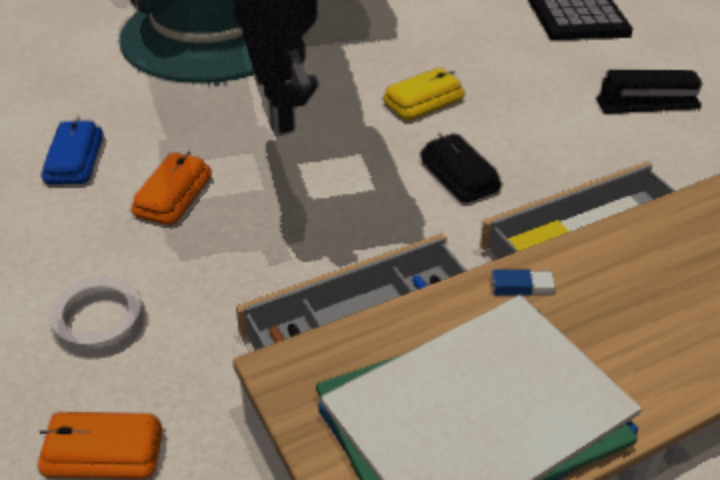

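The mouse now sits at about (461,168) in the crop, in front of the paper tray and to the left of the pen tray's path. Now measuring it and the lip.

```bash
python3 - <<'E'
from h import *
s=snapshot("scene"); f=s["frame"]
g=f.max(2)<60; m=np.zeros_like(g); m[212:255,345:395]=g[212:255,345:395]
c=max(cv2.findContours(m.astype(np.uint8),0,2)[0],key=cv2.contourArea)
P=np.array([onz(s,tuple(map(float,p[0])),.012) for p in c]); print("mouse min/max",P.min(0).round(3),P.max(0).round(3))
cv2.imwrite("pics/s6.png",cv2.resize(f[250:340,240:400],None,fx=5,fy=5,interpolation=cv2.INTER_CUBIC))
E
```

```text
mouse min/max [0.399 0.109 0.012] [0.52  0.18  0.012]
```

View pics/s6.png

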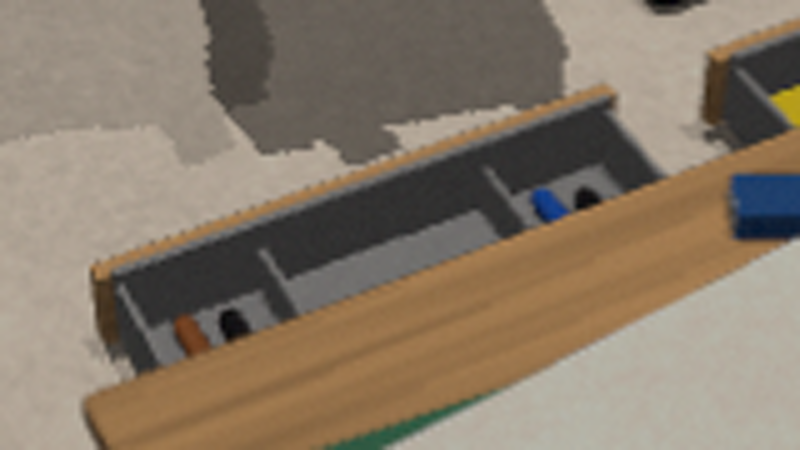

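The lip's inner top edge runs from (118,275) to (610,103) in this crop. The middle compartment behind it is empty, and the pens are outside the dividers.

```bash
python3 - <<'E'
from h import *
s=snapshot("scene"); t=snapshot("top")
for c in[(118,275),(610,103),(364,189)]: print(np.round(onz(s,(240+c[0]/5,250+c[1]/5),.052),4))
for c in[(84,197),(500,200)]: print("top",np.round(onz(t,(280+c[0]/4,140+c[1]/4),.052),4))
for c in[(85,400),(800,140)]: print("board",np.round(onz(s,(240+c[0]/5,250+c[1]/5),.082),4))
E
```

```text
[ 0.5912 -0.1852  0.052 ]
[0.598  0.0318 0.052 ]
[ 0.5943 -0.0811  0.052 ]
top [0.5904 0.0342 0.052 ]
top [ 0.5855 -0.1917  0.052 ]
board [ 0.6665 -0.2273  0.082 ]
board [0.6774 0.0663 0.082 ]
```

The lip's inner face is at about x=0.592 and the board edge at 0.668. The shut fingers go down at x≈0.619, y≈-0.085, to z≈0.030.

```bash
python3 -m pendant '[[[5,0,0.2],[0,0,0],1],[[5,0,0.2],[0,0,0],1],[[4.8,0,0],[0,0,0],1],[[0,0,0],[0,0,0],1]]' && python3 -m pendant '[[[0,3,0],[0,0,0],1],[[0,3,0],[0,0,0],1],[[0,2,0],[0,0,0],1],[[0,0,0],[0,0,0],1]]' && python3 -m pendant '[[[0,1.5,0],[0,0,0],1],[[0,1.5,0],[0,0,0],1],[[0,1,0],[0,0,0],1],[[0,0,0],[0,0,0],1]]'
python3 - <<'E'
from h import *
s=snapshot("scene"); cv2.imwrite("pics/s7.png",cv2.resize(s["frame"][190:340,220:420],None,fx=4,fy=4,interpolation=cv2.INTER_CUBIC))
E
```

```text
clock: 7.55
position: [0.6212, -0.0806, 0.1486]
tcp_rot: [[1.0, -0.002, 0.002], [-0.002, 0.0, 1.0], [-0.002, -1.0, 0.0]]
contact_force: [-0.6, 0.6, 0.1]
opening: 0.0
clock: 8.05
position: [0.6185, -0.0814, 0.069]
tcp_rot: [[1.0, -0.002, 0.004], [-0.004, 0.0, 1.0], [-0.002, -1.0, 0.0]]
contact_force: [0.7, -0.9, 0.2]
opening: 0.0001
clock: 8.55
position: [0.6189, -0.0818, 0.0291]
tcp_rot: [[1.0, -0.001, 0.004], [-0.004, 0.0, 1.0], [-0.001, -1.0, 0.0]]
contact_force: [0.3, 0.2, 1.0]
opening: -0.0004
```

View pics/s7.png

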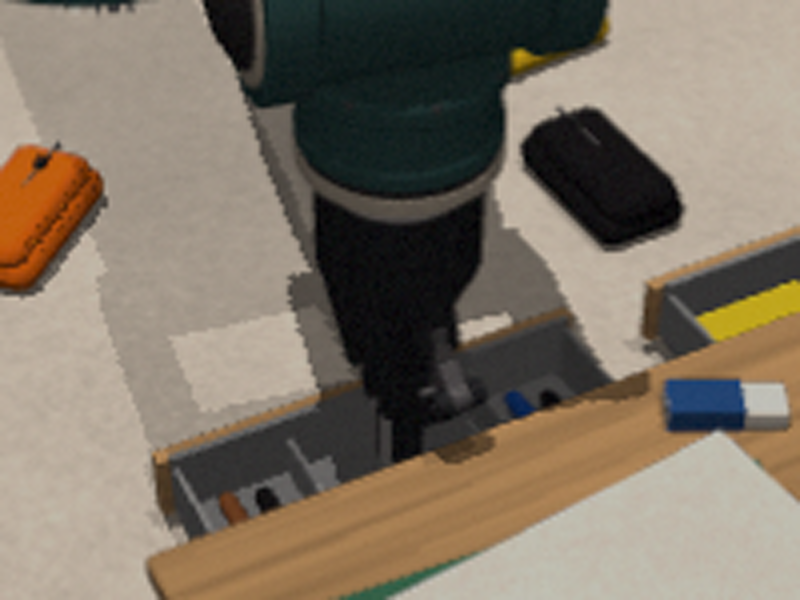

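The tips are inside the middle compartment, behind the lip and clear of the board. Now drawing outward.

```bash
python3 -m pendant '[[[-1,0,0],[0,0,0],1],[[-1,0,0],[0,0,0],1],[[-1,0,0],[0,0,0],1],[[-1,0,0],[0,0,0],1],[[-1,0,0],[0,0,0],1]]' && python3 -m pendant '[[[-1,0,0],[0,0,0],1],[[-1,0,0],[0,0,0],1],[[-1,0,0],[0,0,0],1],[[-1,0,0],[0,0,0],1],[[-1,0,0],[0,0,0],1]]'
```

```text
clock: 9.22
position: [0.5688, -0.0816, 0.0304]
tcp_rot: [[1.0, 0.0, 0.004], [-0.004, -0.0, 1.0], [0.0, -1.0, -0.0]]
contact_force: [2.2, 1.3, 1.8]
opening: -0.0001
clock: 9.85
position: [0.5187, -0.0814, 0.0301]
tcp_rot: [[1.0, -0.0, 0.004], [-0.004, 0.0, 1.0], [-0.0, -1.0, 0.0]]
contact_force: [2.3, 1.1, 0.7]
opening: -0.0
```

The tray is following at about 2.3 N. I go on slowly until the force rises at the stop.

```bash
python3 -m pendant '[[[-0.8,0,0],[0,0,0],1],[[-0.8,0,0],[0,0,0],1],[[-0.6,0,0],[0,0,0],1],[[-0.4,0,0],[0,0,0],1]]' && python3 -m pendant '[[[-0.3,0,0],[0,0,0],1],[[-0.3,0,0],[0,0,0],1]]'&& python3 -m pendant '[[[-0.2,0,0],[0,0,0],1],[[-0.2,0,0],[0,0,0],1]]'
```

```text
clock: 10.35
position: [0.493, -0.0813, 0.0301]
tcp_rot: [[1.0, 0.0, 0.004], [-0.004, 0.0, 1.0], [0.0, -1.0, 0.0]]
contact_force: [2.6, 1.0, 0.3]
opening: -0.0001
clock: 10.6
position: [0.4873, -0.0813, 0.0301]
tcp_rot: [[1.0, -0.0, 0.004], [-0.004, 0.0, 1.0], [-0.0, -1.0, 0.0]]
contact_force: [2.1, 1.0, -0.3]
opening: -0.0003
clock: 10.85
position: [0.4833, -0.0813, 0.0301]
tcp_rot: [[1.0, -0.0, 0.004], [-0.004, 0.0, 1.0], [-0.0, -1.0, 0.0]]
contact_force: [2.3, 1.0, 0.1]
opening: 0.0001
```

```bash
for i in 1; do python3 -m pendant '[[[-0.2,0,0],[0,0,0],1],[[-0.2,0,0],[0,0,0],1]]'; python3 -m pendant '[[[-0.15,0,0],[0,0,0],1],[[-0.15,0,0],[0,0,0],1]]'; done
```

```text
clock: 11.1
position: [0.48, -0.0812, 0.0303]
tcp_rot: [[1.0, 0.002, 0.004], [-0.004, 0.0, 1.0], [0.002, -1.0, 0.0]]
contact_force: [20.0, 1.5, -11.6]
opening: -0.0002
clock: 11.35
position: [0.4797, -0.0813, 0.0305]
tcp_rot: [[1.0, 0.009, 0.004], [-0.004, -0.0, 1.0], [0.009, -1.0, -0.0]]
contact_force: [48.7, 2.6, -30.0]
opening: -0.0002
```

At x=0.480 the force jumped to 49 N, so the tray is on its stop. Easing off, rising and moving clear to look.

```bash
python3 -m pendant '[[[0.5,0,0],[0,0,0],1],[[0.7,0,0],[0,0,0],1],[[0,0,0],[0,0,0],1]]' && python3 -m pendant '[[[0,-2,0],[0,0,0],1],[[0,-4,0],[0,0,0],1],[[0,-5,0],[0,0,0],1],[[0,-5,0],[0,0,0],1],[[0,-5,0],[0,0,0],1]]' && python3 -m pendant '[[[-1,0,-5],[0,0,0],1],[[-1,0,-5],[0,0,0],1],[[-1,0,-5],[0,0,0],1],[[-1,0,-5],[0,0,0],1],[[-1,0,-5],[0,0,0],1]]' && python3 -m pendant '[[[-1,0,-5],[0,0,0],1],[[-1,0,-5],[0,0,0],1],[[-1,0,-5],[0,0,0],1],[[0,0,0],[0,0,0],1]]'
python3 - <<'E'
from h import *
s=snapshot("top"); cv2.imwrite("pics/t8.png",s["frame"])
E
```

```text
clock: 11.72
position: [0.4885, -0.0813, 0.03]
tcp_rot: [[1.0, -0.001, 0.004], [-0.004, -0.0, 1.0], [-0.001, -1.0, -0.0]]
contact_force: [-0.3, 0.0, 0.2]
opening: -0.0002
clock: 12.35
position: [0.4879, -0.0813, 0.2417]
tcp_rot: [[1.0, -0.0, 0.004], [-0.004, -0.0, 1.0], [-0.0, -1.0, -0.0]]
contact_force: [1.0, -0.6, 0.7]
opening: -0.0
clock: 12.98
position: [0.4365, -0.3326, 0.2401]
tcp_rot: [[1.0, -0.0, 0.004], [-0.004, 0.0, 1.0], [-0.0, -1.0, 0.0]]
contact_force: [1.0, -0.2, -0.1]
opening: -0.0001
clock: 13.48
position: [0.4053, -0.4833, 0.239]
tcp_rot: [[1.0, -0.002, 0.007], [-0.007, 0.001, 1.0], [-0.002, -1.0, 0.001]]
contact_force: [-0.1, 1.4, -0.2]
opening: -0.0002
```

View pics/t8.png

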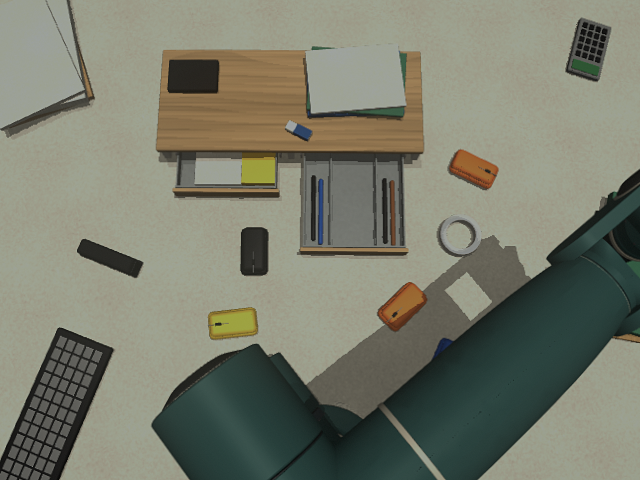

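The pen tray is fully out, with its fascia at row 251. The mouse is at (254,251), about 33 px clear of the tray's side. The paper tray, stapler, tape, eraser and look-alikes are at their original pixels.

```bash
python3 -c "
from rig import *
print(hand_in())"
```

```text
the job is handed in; nothing more can be done
None
```

The pen tray is drawn out to its stop, the mouse is out of its way, and the job is handed in at about 13.5 s on the clock. `hand_in()` gives no verdict, so the result rests on my own checks.

- **Mouse:** I pushed it about 0.2 m in +y across the desk with half-open fingertips. It now lies in front of the paper tray; the last top view shows it clear of the pen tray by about 70 mm. It was never gripped.
- **Tray:** I lowered the shut fingertips into the middle compartment and drew the tray out by its lip, without pinching it, at about 2.3 N. At x = 0.480 m the pull rose sharply to 49 N in x and 30 N in z, which I took as the stop. That puts the lip's inner face at about x = 0.466 m, against 0.468 m expected for 0.140 m of travel.
- **Force at the stop:** it was brief and at the fingertips, below the 120 N wrist limit. It was higher than it needed to be.
- **Afterwards:** I eased off to zero force and moved the arm clear. In the last top view the paper tray, stapler, tape roll, eraser and look-alikes are where they started, except the blue one, which is mostly hidden by the arm there. It was in place in the scene view after the push. No check failed or disagreed.

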